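# Turn the controller board component side up and lock the stand

### The arm

A 6-joint arm with a two-finger parallel gripper is mounted at the origin on the work surface. World frame = base frame: x ahead of the robot, y to its left, z up, the work surface at z = 0. Lengths are in m, angles in degrees, forces in N, time in s.
With the tool pointing down it reaches from about 0.4 to 0.825 m from the base axis. Payload 7 kg.
Tool frame: the origin (TCP) lies midway between the tips of the shut fingers; the grasp point (between the pads) lies 19 mm behind it; z points along the fingers, y is the direction in which the jaws open and shut (so a half turn about z gives the same grasp; the last joint's range is limited). The gripper opens to 88 mm and grips with 3 to 60 N. Pads are 19 mm wide; open, the fingers measure 130 mm over their backs; the gripper's body (78 mm by 193 mm) begins 47 mm behind the grasp point.
Start: joints at [-46.862, 20.546, 0.682, 0, -70.136, -16.507], TCP at [0.303, -0.603, 0.227] pointing down, gripper open.
Joint ranges: [-176.03, 176.03], [-82.01, 121.73], [-58.28, 71.71], [-173.87, 95.51], [-174.79, -0.11], [-173.66, 173.66]. Speed limits (degrees/s): [136.94, 136.94, 172.46, 180, 180, 180].

### API

Orientations are given as [roll, pitch, yaw] about the fixed x, y, z axes, in that order (R = Rz(yaw) Ry(pitch) Rx(roll)).
In Python, from plant import ctrl, snapshot gives the robot as it stands.
- The arm moves only by the shell command python3 -m pendant 'ROWS'. ROWS is JSON, a list of rows, each a list of 7 numbers: the shift along the tool's x, y, z in m, then the turn, a rotation vector about the tool's x, y, z in rad, then the opening, from -1 (shut) to 1 (fully open), so that 0 is half open. In form: [[x, y, z, ax, ay, az, jaw], ...]. A call has 1 to 12 rows; each row is the pose to reach, as a shift and turn from the pose commanded when the call began, along the tool's axes at that moment; what a row does not reach only later rows make up. A row lasts 1/8 s, in which the tool goes at most 62.5 mm and 10.7 degrees, less where a joint would pass 70% of its speed; a pose out of reach is approached as far as the arm can. A call with a gripper value outside its range is refused whole. The fingers move at their own pace and stop on an object; the grip force is fixed at half the most. Time passes only in rows, so rows that repeat a pose let the fingers close. It gives the time, the measured TCP pose, the force and the opening at its end, in the units of the state.
- ctrl.get_obs(): the state, without advancing time (a new reading comes with each control period).
- snapshot(name): name is "side" or "top"; returns a dict with "image" (420x560x3 uint8, blue, green, red), "mtx" (3x3 intrinsics, pixels), "eye" and "attitude" of the camera in the world. Camera axes: x right, y up, looking along -z (the intrinsics and any distortion apply to the point x, -y, -z); pixel columns grow to the right and rows downward; lengths in m; the calibration is good to about 2 mm. A picture is of the moment at which its call begins. There is no depth.
- ctrl.close_job(): hands the job in, once; it reports no verdict.
The state is a dict: "clock": time; "joint_pos": joint angles; "qvel": joint speeds; "tau": joint torques, N m; "tool_pos": TCP position; "orientation": TCP orientation; "force": force on the tool from outside, world axes, zero at the start; "moment": the same for the moment, N m; "opening": finger opening in m.
Only numpy, scipy, OpenCV 4.12 (cv2) and the standard library are available. Lean on these libraries where they do the work, as an engineer would, in place of code of your own. Each camera call takes 0.05 s, during which the arm holds its last target.

### The job

The circuit board in the turning stand was left standing on edge. Push its metal frame round until the board lies level with the component side (finned heatsink and connectors) facing up, without pressing on the components, then turn the grey lock knob above its end fully clockwise so that the stand is locked. Do not disturb the other things on the bench.

Things in the scene. Friction and masses are not known exactly. Their poses are not given: they have to be found in the camera images.
- stand: fixed board-turning stand: grey base plate 180 (its x) x 300 (its y) x 12 mm, a 12 mm thick aluminium post at each end (y = -114 and +114 mm). Origin: centre of the base's underside; z up. It stands at a different place and yaw each time.
- pivot (a point): point fixed on the stand, middle of the turning axis, 120 mm above the bench; axes as the stand's. The board frame turns about the stand's y axis through this point.
- cradle (a joint): turning angle (rad) of the board frame about the stand's +y axis: 0 = level with the component side up, pi/2 = upright with rail A on top and the component side facing the stand's +x, pi = level upside down. Limits -0.35 and 3.5. It starts between 1.25 and 2.05. It is balanced and has rubbing friction (0.12 N m, about 2 N at a rail), so it stays where it is left.
- rail_a (a point): middle of long rail A of the aluminium frame, on the rail's component-side face. The frame is 130 mm wide x 200 mm long (along the pivot axis) x 8 mm thick, rails 15 mm wide; rail A's centre line is 57.5 mm from the pivot axis on the frame's -x side (it is the upper rail at the start, the one nearer the robot when the board is level with components up). Site axes are the frame's: z out of the component face, y along the rail.
- rail_b (a point): the same point on the opposite long rail B, 57.5 mm from the axis on the frame's +x side (the lower rail at the start).
- components: finned heatsink (50 x 50 mm), chip, white connector and capacitors on the component side of the green 170 x 100 mm board; they lie within 32 mm of the board's long centre line and 75 mm of its cross centre line, and rise up to 19 mm above the mid-plane of the board. Origin and axes: the turning frame's, on the pivot axis. Not to be pressed.
- lock_knob (a joint): turn of the lock knob (rad), clockwise seen from above: 0 = released, 2.0 = fully locked (end stop). It starts between 0 and 0.3. It drives a pin 7 mm per rad down into a gap in the notched wheel on the turning shaft; the gap is under the pin at angles 0 and pi of the board only. The pin pulls the board true from about 0.1 rad off; further off it meets the wheel and the knob stops early, near 0.5 rad. Friction about 0.05 N m, it stays where it is left.
- knob_grip (a point): middle of the knob's grey grip bar, on the knob's vertical axis, about 207 mm above the bench, over the stand's +y end (134 mm from the stand's centre). The bar is 60 mm long (point x), 14 mm thick (point y) and 34 mm high, its underside 17 mm below this point; under it a 44 mm round flange. With the knob at 0 the bar lies along the stand's x.
- reagent: bystander: capped bottle, 68 mm wide, 130 mm high; origin at the centre of its underside
- dish: bystander: open round dish, 96 mm wide, 18 mm high; origin at the centre of its underside
- driver: bystander: screwdriver lying on the bench near the stand
- rack: bystander: clear plastic rack, 100 x 130 x 50 mm; origin at the centre of its underside

How it is judged (in metres and radians):
On the way, in this order (a step that is already met when the one before it is completed fails the run):
1. the board is brought level (within 0.2 rad), component side up, with the lock not yet home (value of joint cradle between -0.2 and 0.2 rad and value of joint lock_knob below 1.5 rad), for 0.1 s.
2. the lock knob is turned home (value of joint lock_knob above 1.8 rad), for 0.2 s.
At the end, for the whole second after the job is handed in: the board is level with the component side up (within 0.06 rad) and at rest, and the lock knob is turned to at least 1.8 of its 2.0 rad (value of joint cradle between -0.06 and 0.06 rad and value of joint lock_knob above 1.8 rad and velocity of joint cradle between -0.05 and 0.05 rad/s); the robot touches nothing.
It fails at once if the components are pressed with more than 3 N (contact force between any of the fingers, the arm and components above 3 N).
It fails at once if a bystander (bottle, dish, screwdriver, rack) is moved by more than 30 mm (distance of any of reagent, dish, driver, rack from where it was at the start of the episode above 0.03 m).
It also fails if it takes over 64 s, if anything falls off the work surface, if the arm or the gripper's body presses on something with over 40 N, if the wrist force passes 120 N, or if a joint passes its speed limit or range.

## Working session

There is one attempt and no reset: what is moved stays moved. The work goes in short steps, Python scripts to look and compute and a shell command to move; the robot and the scene stay as the last step left them, time stands still between calls to the robot, and variables do not carry over. Pictures are saved under pics/ and viewed, and the job is handed in when it is done.

```bash
ls; mkdir -p pics; cat > h.py <<'E'
import numpy as np,cv2
from plant import ctrl,snapshot
from scipy.spatial.transform import Rotation as R
def shot(n,f):
    s=snapshot(n); cv2.imwrite('pics/'+f,s['image']); np.savez('pics/'+f+'.npz',**{k:np.array(s[k]) for k in('mtx','eye','attitude')}); return s
E
python3 - <<'E'
from h import *
print(ctrl.get_obs())
for n in('side','top'):
    s=shot(n,n+'0.png'); print({k:v for k,v in s.items() if k!='image'})
E
```

```text
pics
{'clock': 0.0, 'joint_pos': array([-4.68634984e+01,  2.05911437e+01,  6.33806085e-01, -1.99885029e-02,
       -7.01356440e+01, -1.65075565e+01]), 'qvel': array([ 0.01871776, -0.00161756, -0.00177054, -0.02013496,  0.06267154,
        0.09856897]), 'tau': array([ 1.22973674e-03, -5.82723927e+01,  2.93067133e+01,  6.99730128e+00,
        6.97033349e-03, -1.65691481e-04]), 'tool_pos': array([ 0.30230553, -0.60297355,  0.22562664]), 'orientation': array([ 1.79905511e+02, -8.40652649e-03, -1.53377855e+02]), 'force': array([-0.14653797, -0.65646743,  0.1272029 ]), 'moment': array([ 0.01292134, -0.02488625,  0.00074402]), 'opening': 0.08755136503137916}
{'mtx': array([[452.92082991,   0.        , 275.78378351],
       [  0.        , 452.92082991, 210.09787668],
       [  0.        ,   0.        ,   1.        ]]), 'eye': array([0.20603623, 0.83635669, 0.76253351]), 'attitude': array([  56.71726649,   -0.47975915, -153.42514009])}
{'mtx': array([[424.58977068,   0.        , 283.91001399],
       [  0.        , 424.58977068, 217.28424535],
       [  0.        ,   0.        ,   1.        ]]), 'eye': array([ 0.55342743, -0.02152097,  1.23995028]), 'attitude': array([  3.2024826 ,   0.4169404 , -91.62272565])}
```

View pics/side0.png

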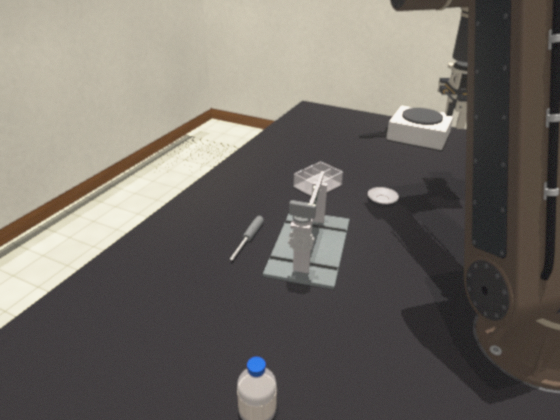

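View pics/top0.png

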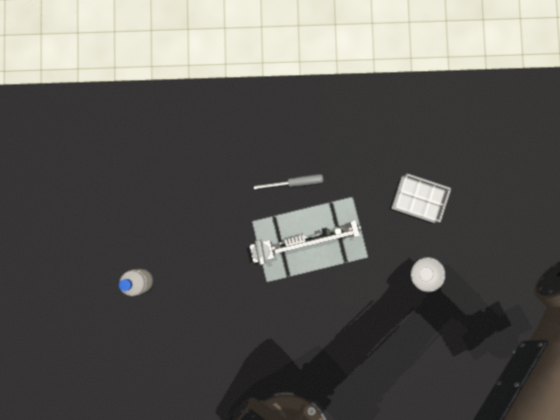

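The side view shows the stand at about (310,245), with the knob at (300,210). In the top view the base corners are near (254,220), (352,199), (367,257) and (268,280), and the knob is near (262,251). Next I'll measure these properly.

```bash
cat >> h.py <<'E'
def cal(f):
    d=np.load('pics/'+f+'.npz'); return d['mtx'],d['eye'],R.from_euler('xyz',d['attitude'],degrees=True).as_matrix()
def ray(f,u,v):
    K,e,A=cal(f); d=np.linalg.inv(K)@[u,v,1]; return e,A@(d*[1,-1,-1])
def onz(f,u,v,z):
    e,d=ray(f,u,v); return e+d*(z-e[2])/d[2]
def proj(f,P):
    K,e,A=cal(f); c=(A.T@(np.atleast_2d(P)-e).T).T*[1,-1,-1]; p=(K@c.T).T; return p[:,:2]/p[:,2:]
def tri(f1,p1,f2,p2):
    e1,d1=ray(f1,*p1); e2,d2=ray(f2,*p2); M=np.c_[d1,-d2]; t=np.linalg.lstsq(M,e2-e1,rcond=None)[0]
    a,b=e1+t[0]*d1,e2+t[1]*d2; return (a+b)/2,np.linalg.norm(a-b)
def crop(f,out,x0,y0,x1,y1,s):
    im=cv2.imread('pics/'+f)[y0:y1,x0:x1]; cv2.imwrite('pics/'+out,cv2.resize(im,None,fx=s,fy=s,interpolation=cv2.INTER_CUBIC))
E
python3 - <<'E'
from h import *
im=cv2.imread('pics/top0.png')
g=cv2.cvtColor(im,cv2.COLOR_BGR2GRAY); m=((g>85)*255).astype(np.uint8); m[:180]=0;m[:, :240]=0;m[:,380:]=0;m[290:]=0
m=cv2.morphologyEx(m,cv2.MORPH_CLOSE,np.ones((9,9)))
c=max(cv2.findContours(m,0,2)[0],key=cv2.contourArea)
print(cv2.minAreaRect(c)); 
for p in cv2.approxPolyDP(c,4,True)[:,0]: print(p,onz('top0.png',*p,0.012).round(4))
crop('top0.png','t0c.png',235,180,385,290,5.3); crop('side0.png','s0c.png',220,160,370,290,4.5)
E
```

```text
((305.5894775390625, 239.91143798828125), (63.83171463012695, 113.78321075439453), 76.26373291015625)
[353 198] [ 0.6726 -0.2164  0.012 ]
[253 220] [0.6171 0.0752 0.012 ]
[255 242] [0.5533 0.071  0.012 ]
[249 248] [0.5365 0.0887 0.012 ]
[266 281] [0.4405 0.0421 0.012 ]
[366 258] [ 0.4983 -0.2473  0.012 ]
```

View pics/t0c.png

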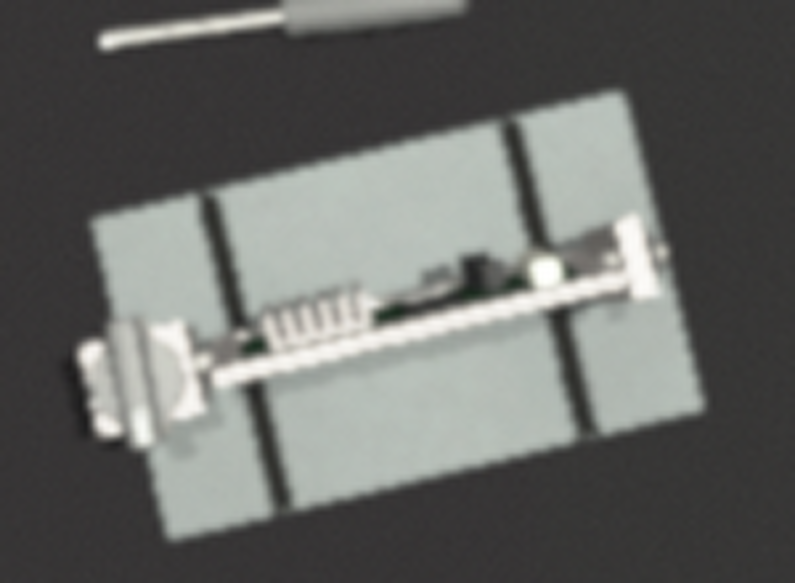

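View pics/s0c.png

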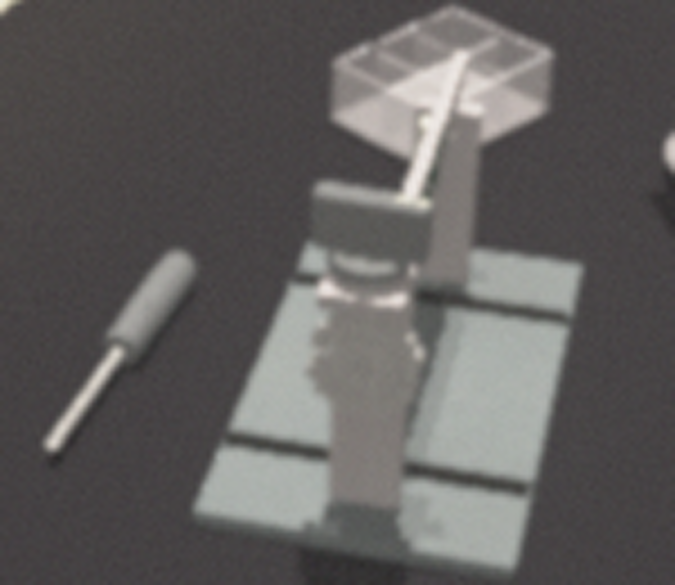

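```bash
cat > m.py <<'E'
from h import *
f='top0.png'
px=lambda a,b:(235+(a+.5)/5.3-.5,180+(b+.5)/5.3-.5)
C=[onz(f,*px(*p),0.012) for p in [(90,217),(625,92),(705,410),(170,542)]]
c=np.mean(C,0); vy=(C[0]-C[1]+C[3]-C[2])[:2]/2; vx=(C[0]-C[3]+C[1]-C[2])[:2]/2
print('c',c.round(4),'len',np.linalg.norm(vy),np.linalg.norm(vx),'yaw',np.degrees([np.arctan2(-vy[0],vy[1]),np.arctan2(vx[1],vx[0])]))
yaw=np.arctan2(-vy[0]+vx[1],vy[1]+vx[0]); print(np.degrees(yaw))
S=R.from_euler('z',yaw).as_matrix(); O=np.array([c[0],c[1],0])
loc=lambda P:(S.T@(P-O)).round(4)
for p in [(215,378),(630,285),(420,332)]: 
    print('rail',loc(onz(f,*px(*p),0.18)))
for p in [(131,322),(140,440),(120,322),(150,442),(112,325),(135,445)]: print('knob',loc(onz(f,*px(*p),0.224)))
# project sanity
Q=[[0,134,.207],[0,0,.12],[0,114,.12],[0,-114,.12]]
for q in Q:
    P=O+S@(np.array(q)*[1e-3,1e-3,1]); print(q,P.round(4),proj(f,P).round(1),proj('side0.png',P).round(1))
E
python3 m.py
```

```text
c [ 0.5576 -0.0869  0.012 ] len 0.2998169909519854 0.18010998558120084 yaw [11.85644642 12.18375452]
11.979280539566044
rail [-0.0075  0.0993  0.18  ]
rail [-0.0109 -0.1006  0.18  ]
rail [-0.0091  0.0006  0.18  ]
knob [0.0266 0.1288 0.224 ]
knob [-0.0259  0.1371  0.224 ]
knob [0.0278 0.1336 0.224 ]
knob [-0.0278  0.133   0.224 ]
knob [0.0273 0.1374 0.224 ]
knob [-0.0275  0.1398  0.224 ]
[0, 134, 0.207] [0.5298 0.0442 0.207 ] [[260.2 251.6]] [[302.5 208.6]]
[0, 0, 0.12] [ 0.5576 -0.0869  0.12  ] [[311.8 238.7]] [[311.7 209.5]]
[0, 114, 0.12] [0.534  0.0246 0.12  ] [[269.7 248.9]] [[302.8 234.7]]
[0, -114, 0.12] [ 0.5813 -0.1984  0.12  ] [[353.8 228.5]] [[319.4 187.9]]
```

```bash
cat >> h.py <<'E'
O=np.array([.5576,-.0869,0]); YAW=11.98; S=R.from_euler('z',YAW,degrees=True).as_matrix()
def go(loc,yaw=YAW):
    o=ctrl.get_obs(); T=R.from_euler('xyz',o['orientation'],degrees=True)
    P=O+S@np.array(loc); G=R.from_euler('xyz',[180,0,yaw],degrees=True)
    print('shift',(T.inv().apply(P-o['tool_pos'])).round(4),'rot',(T.inv()*G).as_rotvec().round(4),'world',P.round(4),'now local',(S.T@(o['tool_pos']-O)).round(4))
E
python3 -c "
from h import *
go([.025,0,.26])
go([.025,0,.172])
# post top height: side crop (465,110)
f='side0.png'
for p in [(465,110)]: 
  u=(220+p[0]/4.5,160+p[1]/4.5)
  e,d=ray(f,*u); e=S.T@(e-O); d=S.T@d; t=(-.108-e[1])/d[1]; print('post top',e+t*d)
"
```

```text
shift [-0.4837  0.3407 -0.0338] rot [ 5.000e-04  2.100e-03 -2.886e+00] world [ 0.5821 -0.0817  0.26  ] now local [-0.3568 -0.4519  0.2257]
shift [-0.4837  0.3406  0.0542] rot [ 5.000e-04  2.100e-03 -2.886e+00] world [ 0.5821 -0.0817  0.172 ] now local [-0.3568 -0.4519  0.2257]
post top [-0.01111726 -0.108       0.136365  ]
```

```bash
python3 -m pendant '[[0,0,-0.03,0,0,-0.17,-1],[-0.02,0.01,-0.045,0,0,-0.34,-1],[-0.06,0.04,-0.05,0,0,-0.51,-1],[-0.1,0.07,-0.05,0,0,-0.68,-1],[-0.15,0.1,-0.05,0,0,-0.85,-1],[-0.2,0.14,-0.05,0,0,-1.02,-1],[-0.25,0.17,-0.05,0,0,-1.19,-1],[-0.3,0.21,-0.05,0,0,-1.36,-1],[-0.34,0.24,-0.05,0,0,-1.53,-1],[-0.38,0.27,-0.05,0,0,-1.7,-1],[-0.42,0.3,-0.05,0,0,-1.87,-1],[-0.45,0.32,-0.05,0,0,-2.04,-1]]'
python3 -c "
from h import *
go([.025,0,.26]);print(ctrl.get_obs()['joint_pos'])"
```

```text
clock: 1.6
tool_pos: [0.5618, -0.1136, 0.2763]
orientation: [180.0, 0.0, -36.1]
force: [-0.2, -0.2, 0.5]
opening: 0.0005
shift [-0.0024 -0.0377  0.0163] rot [-1.000e-04  5.000e-04 -8.391e-01] world [ 0.5821 -0.0817  0.26  ] now local [-0.0014 -0.027   0.2763]
[ 8.11021597e+00  9.35165391e+00 -7.96975318e+00 -1.49149947e-02
 -7.27020841e+01  4.57963992e+01]
```

```bash
python3 -m pendant '[[0,-0.01,0,0,0,-0.17,-1],[0,-0.02,0.005,0,0,-0.34,-1],[-0.002,-0.03,0.01,0,0,-0.51,-1],[-0.002,-0.038,0.016,0,0,-0.68,-1],[-0.002,-0.038,0.016,0,0,-0.839,-1],[-0.002,-0.038,0.016,0,0,-0.839,-1],[-0.002,-0.038,0.016,0,0,-0.839,-1]]'
python3 -c "
from h import *
go([.022,0,.171]);shot('side','side1.png');shot('top','top1.png');crop('side1.png','s1c.png',220,110,370,290,3.2);crop('top1.png','t1c.png',235,150,385,290,3.5)
im=np.vstack([np.hstack([cv2.resize(cv2.imread('pics/s1c.png'),(390,468)),cv2.resize(cv2.imread('pics/t1c.png'),(400,468))])]);cv2.imwrite('pics/j1.png',im)"
```

```text
clock: 2.48
tool_pos: [0.5823, -0.0839, 0.2605]
orientation: [-180.0, 0.0, 11.4]
force: [-0.4, 0.4, -1.0]
opening: 0.0003
shift [-0.0027 -0.0022  0.0895] rot [-0.      0.0002 -0.0104] world [ 0.5791 -0.0823  0.171 ] now local [ 0.0247 -0.0022  0.2605]
```

View pics/j1.png

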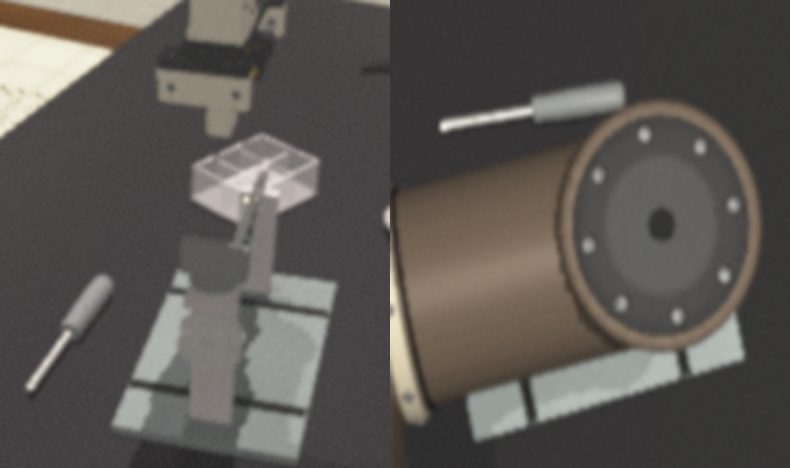

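```bash
python3 -m pendant '[[-0.001,-0.002,0.03,0,0,-0.01,-1],[-0.002,-0.002,0.06,0,0,-0.01,-1],[-0.003,-0.002,0.084,0,0,-0.01,-1],[-0.003,-0.002,0.084,0,0,-0.01,-1],[-0.003,-0.002,0.084,0,0,-0.01,-1]]'
python3 -c "
from h import *
go([.003,0,.18]);shot('side','side2.png');crop('side2.png','s2c.png',220,110,370,290,3.2)"
```

```text
clock: 3.2
tool_pos: [0.5797, -0.0826, 0.1777]
orientation: [180.0, -0.1, 12.1]
force: [0.7, -0.2, 0.9]
opening: 0.0004
shift [-0.0195 -0.0005 -0.0023] rot [ 0.0005 -0.0013  0.0026] world [ 0.5605 -0.0863  0.18  ] now local [ 0.0225 -0.0004  0.1777]
```

View pics/s2c.png

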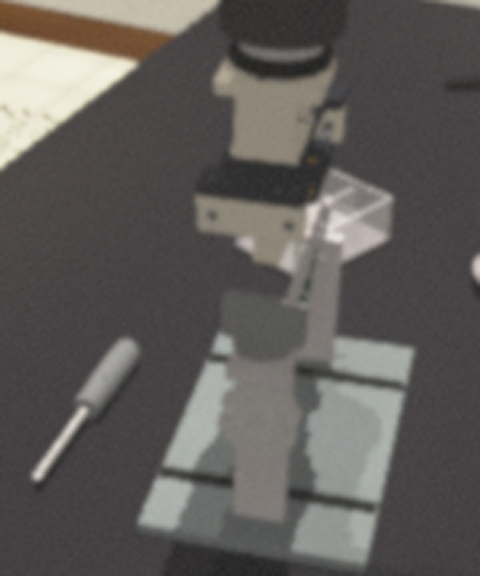

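```bash
python3 -m pendant '[[-0.01,0,-0.001,0,0,0,-1],[-0.0195,0,-0.002,0,0,0,-1],[-0.025,0,-0.001,0,0,0,-1],[-0.031,0,0,0,0,0,-1],[-0.036,0,0.002,0,0,0,-1],[-0.042,0,0.005,0,0,0,-1],[-0.047,0,0.008,0,0,0,-1],[-0.052,0,0.012,0,0,0,-1],[-0.052,0,0.012,0,0,0,-1]]'
python3 -c "
from h import *
go([-.0294,0,.1658]);shot('side','side3.png');crop('side3.png','s3c.png',220,110,370,290,3.2)"
```

```text
clock: 4.38
tool_pos: [0.5272, -0.0937, 0.1639]
orientation: [-180.0, 0.1, 12.1]
force: [0.3, 0.6, -0.3]
opening: 0.0006
shift [ 0.0017 -0.0003 -0.0019] rot [-0.0002  0.0016  0.0029] world [ 0.5288 -0.093   0.1658] now local [-0.0311 -0.0003  0.1639]
```

View pics/s3c.png

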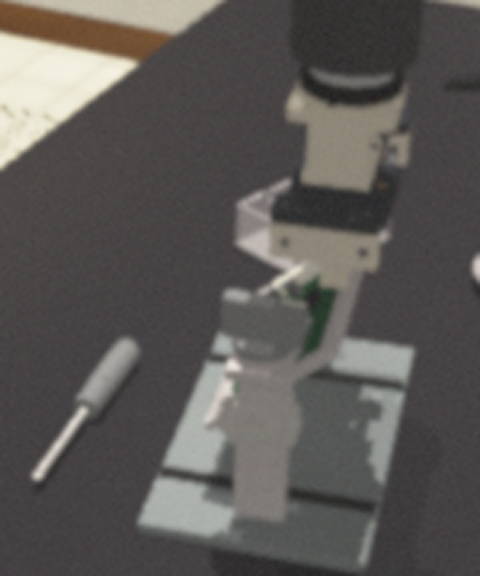

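```bash
python3 -m pendant '[[-0.0035,0,0.003,0,0,0,-1],[-0.007,0,0.007,0,0,0,-1],[-0.01,0,0.012,0,0,0,-1],[-0.013,0,0.017,0,0,0,-1],[-0.0155,0,0.022,0,0,0,-1],[-0.0175,0,0.028,0,0,0,-1],[-0.0185,0,0.033,0,0,0,-1],[-0.0195,0,0.038,0,0,0,-1],[-0.0195,0,0.039,0,0,0,-1],[-0.0195,0,0.039,0,0,0,-1]]'
python3 -c "
from h import *
go([-.0505,0,.124]);shot('side','side4.png');crop('side4.png','s4c.png',220,110,370,290,3.2)"
```

```text
clock: 5.68
tool_pos: [0.5088, -0.0976, 0.1252]
orientation: [-180.0, 0.0, 12.1]
force: [-0.1, -0.8, -0.7]
opening: 0.0004
shift [-0.0005 -0.0003  0.0012] rot [-0.0002  0.0008  0.0029] world [ 0.5082 -0.0974  0.124 ] now local [-0.05   -0.0003  0.1252]
```

View pics/s4c.png

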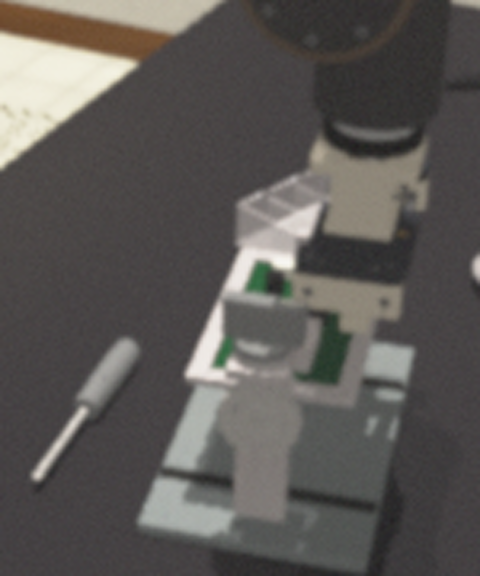

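```bash
python3 -m pendant '[[0,0,0.001,0,0,0,-1],[0,0,0.0015,0,0,0,-1],[0,0,0.0015,0,0,0,-1],[0,0,-0.03,0,0,0,-1],[0,0,-0.08,0,0,0,-1],[-0.03,0,-0.13,0,0,0,-1],[-0.08,0,-0.14,0,0,0,0],[-0.13,0,-0.14,0,0,0,1],[-0.13,0,-0.14,0,0,0,1],[-0.13,0,-0.14,0,0,0,1]]'
python3 -c "
from h import *
go([0,.134,.26],9);print(ctrl.get_obs()['joint_pos'])
shot('side','side5.png');shot('top','top5.png');crop('side5.png','s5c.png',240,150,370,290,4.2);crop('top5.png','t5c.png',235,180,385,290,5.3)"
```

```text
clock: 6.98
tool_pos: [0.3824, -0.1249, 0.266]
orientation: [180.0, -0.1, 12.2]
force: [0.7, -0.4, 0.9]
opening: 0.0349
shift [ 0.1797 -0.1343  0.0062] rot [ 0.0001 -0.0016  0.0551] world [0.5298 0.0442 0.26  ] now local [-0.1793 -0.0008  0.266 ]
[ 1.03858572e+01 -8.17337459e+00 -2.70893860e+01  4.53593154e-03
 -7.09934282e+01  9.17694255e+01]
```

View pics/s5c.png

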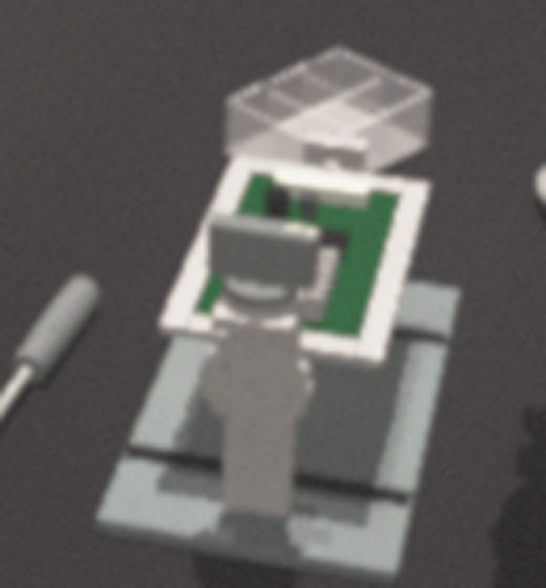

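View pics/t5c.png

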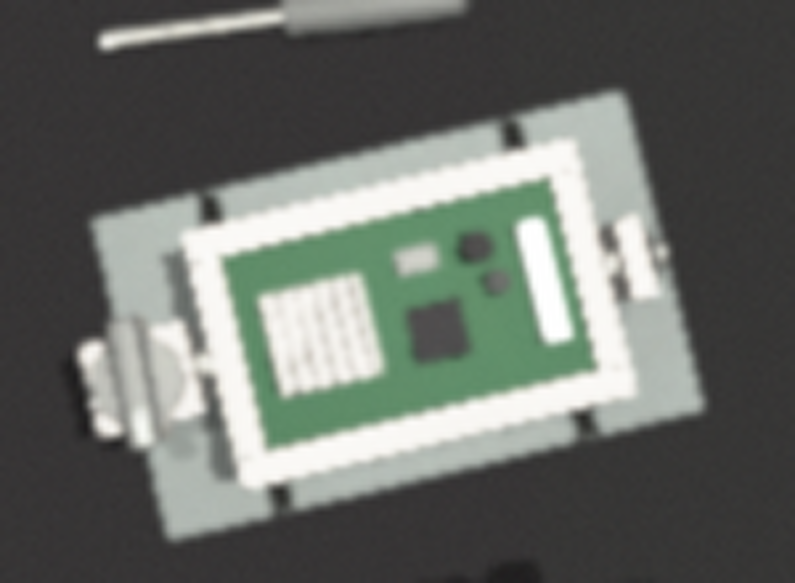

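```bash
python3 -c "
from h import *
s=[(383,360),(162,328),(430,183),(233,157)]; t=[(245,490),(180,237),(637,398),(575,140)]
L=[]
for a,b in zip(s,t):
  P,g=tri('side5.png',(240+a[0]/4.2,150+a[1]/4.2),'top5.png',(235+b[0]/5.3,180+b[1]/5.3)); L.append(S.T@(P-O)); print(L[-1].round(4),round(g,4))
L=np.array(L); print('tilt',((L[[0,2],2]-L[[1,3],2]).mean()/.13))
go([0,.134,.26],8.5)
"
```

```text
[-0.0666  0.099   0.1191] 0.0008
[0.0628 0.1011 0.1185] 0.0004
[-0.0673 -0.1003  0.1205] 0.0021
[ 0.0644 -0.1018  0.1186] 0.0024
tilt 0.009379788458177978
shift [ 0.1793 -0.1342  0.0054] rot [0.0001 0.0002 0.064 ] world [0.5298 0.0442 0.26  ] now local [-0.1789 -0.0008  0.2655]
```

The frame is level to about 0.01 rad, and its corners agree with the given 130 x 200 mm. Moving over the knob next.

```bash
python3 -m pendant '[[0.03,-0.02,0,0,0,0.02,1],[0.07,-0.05,0,0,0,0.04,1],[0.11,-0.08,0,0,0,0.064,1],[0.15,-0.11,0,0,0,0.064,1],[0.179,-0.134,0,0,0,0.064,1],[0.179,-0.134,0.005,0,0,0.064,1],[0.179,-0.134,0.005,0,0,0.064,1],[0.179,-0.134,0.005,0,0,0.064,1]]'
python3 -c "
from h import *
go([0,.134,.197],8.5);print(ctrl.get_obs()['joint_pos'])
shot('side','side6.png');crop('side6.png','s6c.png',220,110,370,290,3.2)"
```

```text
clock: 8.07
tool_pos: [0.5286, 0.0432, 0.2604]
orientation: [180.0, 0.0, 8.5]
force: [-0.3, 0.6, 0.5]
opening: 0.0875
shift [ 0.0013 -0.0008  0.0634] rot [ 0.0003  0.0004 -0.0007] world [0.5298 0.0442 0.197 ] now local [-0.0013  0.1333  0.2604]
[ 2.58796197e+01  5.64535542e+00 -1.44152522e+01  7.60323241e-03
 -6.99656578e+01  7.25797535e+01]
```

View pics/s6c.png

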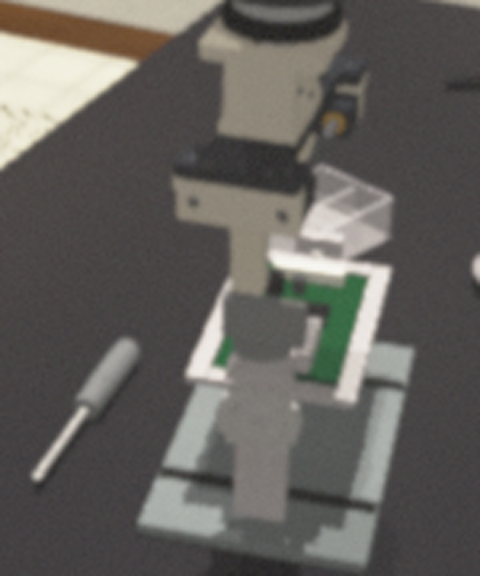

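```bash
python3 -m pendant '[[0.001,-0.001,0.02,0,0,0,1],[0.001,-0.001,0.045,0,0,0,1],[0.001,-0.001,0.063,0,0,0,1],[0.001,-0.001,0.063,0,0,0,1],[0.001,-0.001,0.063,0,0,0,-0.5],[0.001,-0.001,0.063,0,0,0,-1],[0.001,-0.001,0.063,0,0,0,-1],[0.001,-0.001,0.063,0,0,0,-1],[0.001,-0.001,0.063,0,0,0,-1],[0.001,-0.001,0.063,0,0,0,-1]]'
python3 -c "
from h import *
go([0,.134,.197],8.5);print(ctrl.get_obs()['moment'])
shot('side','side7.png');crop('side7.png','s7c.png',220,110,370,290,3.2)"
```

```text
clock: 9.38
tool_pos: [0.5296, 0.0449, 0.1975]
orientation: [180.0, 0.0, 8.5]
force: [0.1, 0.1, 0.5]
opening: 0.0335
shift [0.0001 0.0007 0.0005] rot [ 0.      0.0001 -0.0001] world [0.5298 0.0442 0.197 ] now local [-0.      0.1347  0.1975]
[-0.128664    0.09247357 -0.05546336]
```

View pics/s7c.png

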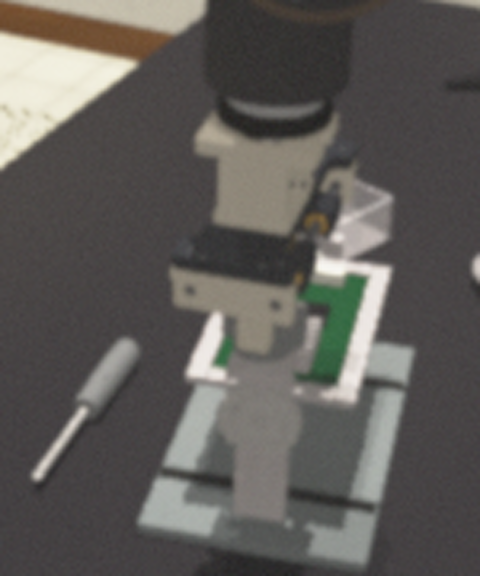

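```bash
python3 -m pendant '[[0,0,0,0,0,0,-1],[0,0,0,0,0,0,-1],[0,0,0,0,0,0,-1],[0,0,0,0,0,0,-1],[0,0,0,0,0,0,-1],[0,0,0,0,0,0,-1]]'; python3 -c "
from h import *
print(ctrl.get_obs()['moment'])"
```

```text
clock: 10.18
tool_pos: [0.5296, 0.0453, 0.1976]
orientation: [-180.0, -0.0, 8.5]
force: [-2.0, 5.2, -0.0]
opening: 0.0136
[1.75547905 0.71042122 0.00901927]
```

```bash
python3 -m pendant '[[0,0,0,0,0,0.08,-1],[0,0,0,0,0,0.2,-1],[0,0,0,0,0,0.35,-1],[0,0,0,0,0,0.5,-1],[0,0,0,0,0,0.65,-1],[0,0,0,0,0,0.8,-1],[0,0,0,0,0,0.95,-1],[0,0,0,0,0,1.1,-1],[0,0,0,0,0,1.1,-1]]'; python3 -c "
from h import *
o=ctrl.get_obs();print(o['moment'],o['joint_pos']);go([0,.134,.197],11.98-114.6)"
```

```text
clock: 11.3
tool_pos: [0.5297, 0.0456, 0.1975]
orientation: [-179.9, 0.0, -54.7]
force: [-1.7, 6.3, 1.1]
opening: 0.0135
[ 2.38028705  0.7195254  -0.02138897] [ 2.60253423e+01  8.29829546e+00 -1.98003828e+01 -5.90351992e-02
 -6.18561732e+01  9.34583165e+00]
shift [0.0012 0.0007 0.0005] rot [-5.000e-04  1.100e-03  8.371e-01] world [0.5298 0.0442 0.197 ] now local [0.0002 0.1354 0.1975]
```

```bash
python3 -m pendant '[[0,0,0,0,0,0.12,-1],[0,0,0,0,0,0.27,-1],[0,0,0,0,0,0.42,-1],[0,0,0,0,0,0.57,-1],[0,0,0,0,0,0.7,-1],[0,0,0,0,0,0.8,-1],[0,0,0,0,0,0.82,-1],[0,0,0,0,0,0.82,-1]]'; python3 -c "
from h import *
o=ctrl.get_obs();print(o['moment'],o['joint_pos']);go([0,.134,.197],11.98-114.6)"
```

```text
clock: 12.3
tool_pos: [0.53, 0.0457, 0.1976]
orientation: [-180.0, 0.1, -101.5]
force: [-0.6, 6.9, 0.9]
opening: 0.0138
[ 2.38095612  0.35205244 -0.05964089] [ 2.60276757e+01  8.30596638e+00 -1.97907636e+01 -5.00420185e-02
 -6.18330707e+01 -3.75294172e+01]
shift [ 0.0015 -0.0001  0.0006] rot [-0.0005  0.0014  0.0191] world [0.5298 0.0442 0.197 ] now local [0.0005 0.1354 0.1976]
```

```bash
python3 -m pendant '[[0,0,0,0,0,0.04,-1],[0,0,0,0,0,0.08,-1],[0,0,0,0,0,0.08,-1]]'; python3 -c "
from h import *
o=ctrl.get_obs();print(o['moment'],o['joint_pos'])"
```

```text
clock: 12.68
tool_pos: [0.53, 0.0456, 0.1976]
orientation: [-180.0, 0.1, -106.0]
force: [-0.9, 6.0, 0.3]
opening: 0.0143
[2.18294455 0.32618968 0.69491267] [ 2.60357376e+01  8.30759549e+00 -1.97934672e+01 -2.37840749e-02
 -6.18356433e+01 -4.20714339e+01]
```

The moment rose to 0.7 N m, so the knob is against its end stop. I'll release it and move clear.

```bash
python3 -m pendant '[[0,0,0,0,0,-0.05,-1],[0,0,0,0,0,-0.05,0],[0,0,0,0,0,-0.05,0],[0,0,0,0,0,-0.05,0],[0,0,0,0,0,-0.05,0],[0,0,-0.02,0,0,-0.05,0],[0,0,-0.05,0,0,-0.05,0],[0,0,-0.1,0,0,-0.05,0],[0,0.04,-0.13,0,0,-0.05,0],[0,0.09,-0.13,0,0,-0.05,0],[0,0.13,-0.13,0,0,-0.05,0],[0,0.17,-0.13,0,0,-0.05,0]]'
python3 -m pendant '[[0,0,0,0,0,0,0],[0,0,0,0,0,0,0]]'
python3 -c "
from h import *
shot('side','side8.png');shot('top','top8.png');crop('side8.png','s8c.png',240,150,370,290,4.2);crop('top8.png','t8c.png',235,180,385,290,5.3)"
```

```text
clock: 14.18
tool_pos: [0.3651, 0.0919, 0.3277]
orientation: [-180.0, 0.0, -103.3]
force: [-0.9, 0.3, 0.0]
opening: 0.0434
clock: 14.42
tool_pos: [0.3666, 0.0922, 0.3279]
orientation: [-180.0, 0.0, -103.2]
force: [0.9, -0.0, -0.5]
opening: 0.044
```

View pics/s8c.png

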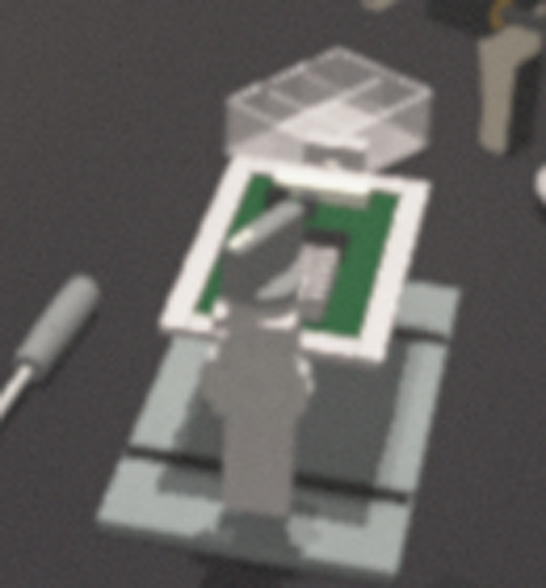

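View pics/t8c.png

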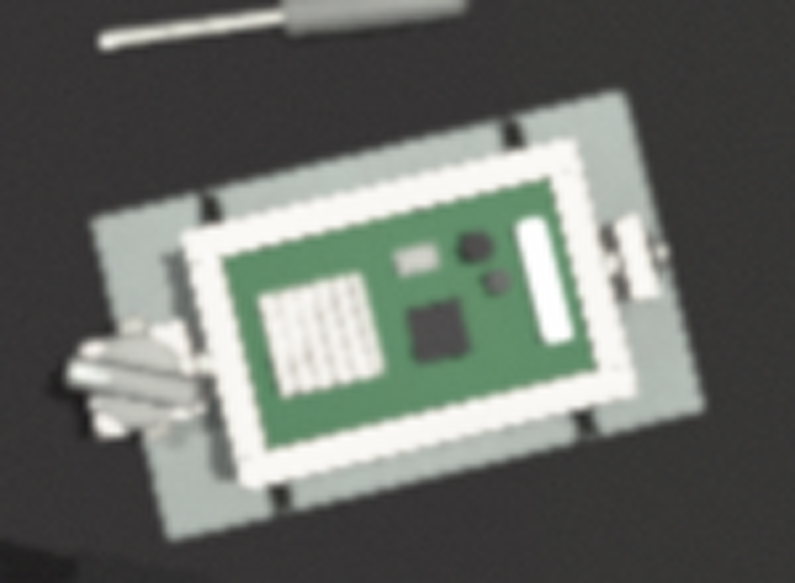

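View pics/top8.png

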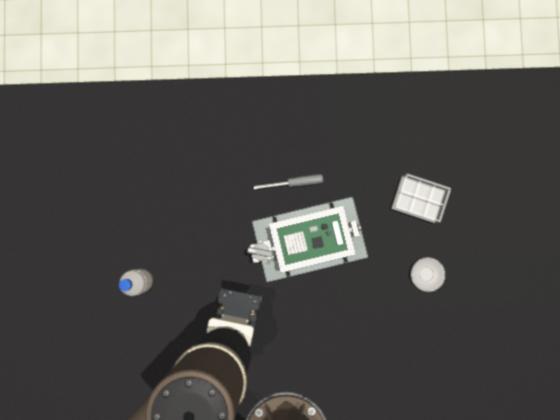

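```bash
python3 -c "
from h import *
px=lambda a,b:(235+a/5.3,180+b/5.3)
a,b=[S.T@(onz('top8.png',*px(*p),.224)-O) for p in [(70,370),(203,396)]]
d=b-a;print(a,b,'knob rad',np.arctan2(-d[1],d[0]))
"
```

```text
[0.01095558 0.1597864  0.224     ] [-0.01447729  0.10426103  0.224     ] knob rad 2.0003167200599883
```

```bash
python3 -c "
from h import *
print(ctrl.close_job())"
```

```text
the job is handed in; nothing more can be done
None
```

The board now lies level with the component side up, the lock knob is turned to its end stop, and the job is handed in at about 14.5 s. The hand-in reports no verdict.

**How it was done:** I pushed rail A's component-side face down along an arc with the shut fingertips. Their path was planned to stay clear of the components, and the wrist force read about 1 N or less after each push. I then gripped the knob bar, turned it clockwise until the moment rose to about 0.7 N m at the end stop, released it and moved the arm clear.

**Last checks:**
- **Board:** triangulating the frame corners before locking gave a tilt of about 0.01 rad. I did not repeat that measurement after locking, but the frame looks unchanged in the last pictures.
- **Knob:** the top view gives about 2.0 rad.
- **Bystanders:** the bottle, dish, screwdriver and rack appear where they started in the top view, by eye.
- **Robot:** it is touching nothing, with force readings below 1 N.

**Small disagreement:** a side force of about 6 N while gripping suggests the knob's axis was about 1 mm off my estimate. It did not affect the result.

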